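# Scrape the soap dial clean and index it to the stamp

### The job

Using the scraper block, push the three loose soap trimmings off the dial plate beside the catch tray so that they all drop into the tray; do not touch the soap with the fingers, and do not turn the dial while there is soap on it. Then stand the scraper back on its black mat and turn the dial one position clockwise (seen from above), so that the cleaned plate clicks home under the stamping head. Leave the tins, jar, carton, brush and cup where they are.

Things in the scene. Friction and masses are not known exactly. Their poses are not given: they have to be found in the camera images.
- dial_base: Grey fixed base of a hand-turned indexing dial. Origin on the table (z = 0) on the dial's vertical axis; +y points to the catch tray, +x to the stamping head. The dial is a flat aluminium disc 320 mm in diameter, 12 mm thick, its top face 67 mm above the table; only four posts stand on it.
- head (a point): Centre of the underside of the round stamp (56 mm in diameter), 100 mm from the dial axis along dial_base's +x, 112 mm above the table. It hangs from a fixed arm (200 to 235 mm above the table, 40 mm wide, from 78 to 235 mm from the axis) on a column 198 to 233 mm from the axis.
- dial (a joint): Turn of the dial in radians, growing clockwise as seen from above. 0 is the starting position; a spring detent holds it every quarter turn (0, 1.571, 3.142, also negative). About 4 N at a post takes it out of a detent; between detents it turns freely and stays where it is left; it snaps home from within about 0.08 rad.
- post (a point): Top centre of one of the dial's four upright round black posts, 22 mm in diameter, 60 mm tall above the dial face, 140 mm from the dial axis. It turns with the dial and starts in the direction (-1, -1) of dial_base's x, y: on the robot's side, to its right. The others stand at quarter turns from it, between the plates.
- plate (a point): Centre of the plate that starts beside the tray, on the dial's top face (67 mm above the table), 100 mm from the dial axis; marked by a thin steel disc 104 mm in diameter flush with the face (four alike, at quarter turns). Turns with the dial.
- tray (a point): Centre of the inner floor of the open steel catch tray fixed to dial_base, 222 mm from the dial axis along its +y, 5 mm above the table. Axes as dial_base. Tray 200 mm (x) by 160 mm (y), walls 4 mm thick and 40 mm high; its near wall lies 18 mm in under the dial's rim.
- strip0: Loose cream-coloured strip of soap trimming lying on the plate: 16 mm (x) by 70 mm (y), 12 mm thick, about 16 g. Origin at the centre of its underside.
- strip1: Same, 60 mm long (y).
- strip2: Same, 60 mm long (y).
- scraper: Scraper block standing on the mat: steel foot 30 mm (x) by 130 mm (y), 20 mm high, with a wooden grip bar 22 mm (x) by 90 mm (y) above it up to 75 mm; both broad faces alike; about 0.2 kg. Origin at the centre of its underside. Grip it across x (22 mm) from above, with the fingertips above the foot.
- mat: Black rubber mat lying fixed on the table, 110 mm (x) by 170 mm (y), 4 mm thick; origin at the centre of its underside.
- tin_a: Bystander: closed aluminium tin, 87 mm in diameter, 34 mm high. Origin under its centre.
- tin_b: Bystander: the same kind of tin.
- amber_jar: Bystander: amber jar with a black cap, 68 mm in diameter, 85 mm high.
- carton: Bystander: upright brown and black carton, 62 by 62 mm, 130 mm high.
- shave_brush: Bystander: shaving brush standing on its handle, 52 mm in diameter, 112 mm high.
- paper_cup: Bystander: white cup, 76 mm in diameter, 95 mm high.
Not all that is in view belongs to the job. Leave any brown or turquoise look-alike of the strip2 alone.

How it is judged:
On the way, in this order (a step that is already met when the one before it is completed fails the run):
1. the scraper's foot is brought down to the dial plate beside the tray (origin within 0.12 m of the plate's centre in plan, lower than 0.090 m) while the dial is in its starting position (horizontal distance between scraper and plate below 0.12 m and height (world z) of scraper below 0.09 m and value of joint dial between -0.08 and 0.08 rad).
2. all three strips lie in the catch tray, with the dial still in its starting position (within 0.08 rad) (x of strip0 in the frame of tray between -0.1 and 0.1 m and y of strip0 in the frame of tray between -0.08 and 0.08 m and z of each of strip0, strip1, strip2 in the frame of tray below 0.05 m and x of strip1 in the frame of tray between -0.1 and 0.1 m and y of strip1 in the frame of tray between -0.08 and 0.08 m and x of strip2 in the frame of tray between -0.1 and 0.1 m and y of strip2 in the frame of tray between -0.08 and 0.08 m and value of joint dial between -0.08 and 0.08 rad), for 0.2 s.
At the end, for the whole second after the job is handed in: All three strips lie in the catch tray; the dial is still, in its detent one quarter turn clockwise from the start (1.571 +- 0.06 rad); the scraper stands upright (0.12 rad) and still on its mat, its centre over the mat, its underside lower than 12 mm (x of strip0 in the frame of tray between -0.1 and 0.1 m and y of strip0 in the frame of tray between -0.08 and 0.08 m and z of each of strip0, strip1, strip2 in the frame of tray below 0.05 m and x of strip1 in the frame of tray between -0.1 and 0.1 m and y of strip1 in the frame of tray between -0.08 and 0.08 m and x of strip2 in the frame of tray between -0.1 and 0.1 m and y of strip2 in the frame of tray between -0.08 and 0.08 m and value of joint dial between 1.5108 and 1.6308 rad and velocity of joint dial between -0.05 and 0.05 rad/s and x of scraper in the frame of mat between -0.055 and 0.055 m and y of scraper in the frame of mat between -0.085 and 0.085 m and height (world z) of scraper below 0.012 m and angle between scraper's own z axis and vertical below 0.12 rad and linear speed of scraper below 0.02 m/s); the robot touches nothing.
It fails at once if the fingers touch a soap strip (more than 0.3 N) (contact force between the fingers and strip0 above 0.3 N or contact force between the fingers and strip1 above 0.3 N or contact force between the fingers and strip2 above 0.3 N).
It fails at once if the dial is turned more than 0.15 rad either way from its starting position while a strip is higher than 0.060 m, as on the dial ((value of joint dial above 0.15 rad or value of joint dial below -0.15 rad) and height (world z) of any of strip0, strip1, strip2 above 0.06 m).
It fails at once if a bystander (tin, jar, carton, brush or cup) is moved more than 0.03 m (distance of any of tin_a, tin_b, amber_jar, carton, shave_brush, paper_cup from where it was at the start of the episode above 0.03 m).
It also fails if it takes over 70 s, if anything falls off the work surface, if the arm or the gripper's body presses on something with over 40 N, if the wrist force passes 120 N, or if a joint passes its speed limit or range.

### The arm

A 6-joint arm with a two-finger parallel gripper is mounted at the origin on the work surface. World frame = base frame: x ahead of the robot, y to its left, z up, the work surface at z = 0. Lengths are in m, angles in rad, forces in N, time in s.
With the tool pointing down it reaches from about 0.35 to 0.775 m from the base axis. Payload 7.3 kg.
Tool frame: the origin (TCP) lies at the very end of the fingers, on their centre line; the grasp point (between the pads) lies 19 mm behind it (robot.hold_point_z is the distance from the TCP to the grasp point, in m); z points along the fingers, y is the direction in which the jaws open and shut (so a half turn about z gives the same grasp; the last joint's range is limited). The gripper opens to 92 mm and grips with 3 to 60 N. Pads are 19 mm wide; open, the fingers measure 130 mm over their backs; the gripper's body (75 mm by 190 mm) begins 47 mm behind the grasp point.
Start: joints at [-1.352, 0.342, 1.524, -0, 1.275, -0.146], TCP at [0.187, -0.49, 0.227] pointing down, gripper open.
Joint ranges: [-2.53, 2.53], [-0.77, 2.02], [0.04, 2.7], [-1, 4.14], [0.28, 2.66], [-3.11, 3.11]. Speed limits (rad/s): [2.57, 2.57, 3.14, 3.14, 3.14, 3.14].

### API

Orientations are given as [roll, pitch, yaw] about the fixed x, y, z axes, in that order (R = Rz(yaw) Ry(pitch) Rx(roll)).
In Python, from cell import monitor, viewer, robot gives the robot as it stands.
- The arm moves only by the tool move_arm, never from a script. Its argument "deltas" is a list of rows, each an object of numbers: "x", "y", "z": the shift along the tool's x, y, z in m; "wx", "wy", "wz": the turn, a rotation vector about the tool's x, y, z in degrees; "hand": the opening, from 0 (shut) to 1 (fully open). In form: [{"x": .., "y": .., "z": .., "wx": .., "wy": .., "wz": .., "hand": ..}, ...]. A call has 1 to 8 rows; each row is the pose to reach, as a shift and turn from the pose commanded when the call began, along the tool's axes at that moment; what a row does not reach only later rows make up. A row lasts 1/8 s, in which the tool goes at most 62.5 mm and 10.7 degrees, less where a joint would pass 70% of its speed; a pose out of reach is approached as far as the arm can. A call with a gripper value outside its range is refused whole. The fingers move at their own pace and stop on an object; "grip_force" is the grip in N (left out, the last holds). Time passes only in rows, so rows that repeat a pose let the fingers close. It gives the time, the measured TCP pose, the force and the opening at its end, in the units of the state.
- monitor.observe(): the state, without advancing time (a new reading comes with each control period).
- viewer.read_camera(name): name is "scene" or "top" or "wrist"; returns the picture (480x640x3 uint8, red, green, blue); there is no depth.
- viewer.camera_params(name): a dict with "camera_matrix" (3x3 intrinsics, pixels), "R" (3x3) and "t" (3): a world point X has camera coordinates R X + t. Camera axes: x right, y down, z forward; pixel columns grow to the right and rows downward; lengths in m; the calibration is good to about 2 mm. The wrist camera is an equidistant fisheye: a pixel r from the principal point sees the ray r / f radians off the axis. A picture is of the moment at which its call begins: read the wrist's pose just before it. camera_params takes no time and is no camera call; for the wrist camera it gives the pose at the moment of the call.
- robot.hand_in(): hands the job in, once; it reports no verdict.
The state is a dict: "time": time; "qpos": joint angles; "qvel": joint speeds; "joint_efforts": joint torques, N m; "tool_pos": TCP position; "tool_rot": TCP orientation; "contact_force": force on the tool from outside, world axes, zero at the start; "torque": the same for the moment, N m; "opening": finger opening in m.
Only numpy, scipy, OpenCV 4.12 (cv2) and the standard library are available. Lean on these libraries where they do the work, as an engineer would, in place of code of your own. Each camera call takes 0.05 s, during which the arm holds its last target. There are 200 camera calls.

## Working session

There is one attempt and no reset: what is moved stays moved. The work goes in short steps, Python scripts to look and compute and a tool call to move; the robot and the scene stay as the last step left them, time stands still between calls to the robot, and variables do not carry over. Pictures are saved under pics/ and viewed, about 8 in all and at most 12, crops included, and the job is handed in when it is done.

Besides the shell and the picture viewer there is one more tool, called after "Call:" by a JSON object that holds its "op" and its "data", one argument or row to a line. move_arm: Moves the arm, as the interface text tells. Its arguments: {"type":"object","properties":{"deltas":{"type":"array","items":{"type":"object","properties":{"x":{"type":"number"},"y":{"type":"number"},"z":{"type":"number"},"wx":{"type":"number"},"wy":{"type":"number"},"wz":{"type":"number"},"hand":{"type":"number"}}}},"grip_force":{"type":"number"}},"required":["deltas"]}

```bash
mkdir -p pics; ls; cat > h.py <<'E'
import numpy as np, cv2
from cell import monitor, viewer, robot
def snap(cam,name):
    p=viewer.camera_params(cam); im=viewer.read_camera(cam)
    cv2.imwrite(f'pics/{name}.png',cv2.cvtColor(im,cv2.COLOR_RGB2BGR)); return im,p
def ray(p,uv,z,fish=False):
    K=np.array(p['camera_matrix']);R=np.array(p['R']);t=np.array(p['t'])
    d=np.array([(uv[0]-K[0,2])/K[0,0],(uv[1]-K[1,2])/K[1,1],1.])
    if fish:
        r=np.hypot(d[0],d[1]); s=np.sin(r)/r if r>1e-9 else 1
        d=np.array([d[0]*s,d[1]*s,np.cos(r)])
    d=R.T@d; c=-R.T@t
    return c+d*(z-c[2])/d[2]
def proj(p,X):
    K=np.array(p['camera_matrix']); c=np.array(p['R'])@X+np.array(p['t']); q=K@c; return q[:2]/q[2]
E
python3 - <<'E'
from h import *
for c in ['scene','top']:
    im,p=snap(c,c+'0'); print(c,p)
print(monitor.observe())
E
```

```text
pics
scene {'camera_matrix': array([[459.74117852,   0.        , 325.71213093],
       [  0.        , 459.74117852, 241.941985  ],
       [  0.        ,   0.        ,   1.        ]]), 'R': array([[ 0.16642326,  0.98595744,  0.01382877],
       [ 0.77178852, -0.12151863, -0.62415999],
       [-0.61371473,  0.11454762, -0.78117416]]), 't': array([-0.07736933, -0.38464539,  1.47195477])}
top {'camera_matrix': array([[437.23355748,   0.        , 319.52674729],
       [  0.        , 437.23355748, 241.50046168],
       [  0.        ,   0.        ,   1.        ]]), 'R': array([[-0.01928997, -0.99943334,  0.02758438],
       [-0.99861783,  0.01791043, -0.04941304],
       [ 0.04889099, -0.02849943, -0.99839744]]), 't': array([-0.02852382,  0.59021503,  1.33152408])}
{'time': 0.1, 'qpos': array([-1.35197306e+00,  3.42607216e-01,  1.52491768e+00,  8.05306104e-06,
        1.27540609e+00, -1.46015183e-01]), 'qvel': array([-0.00097619, -0.00076307, -0.00229756,  0.00239503, -0.00043336,
        0.00090751]), 'joint_efforts': array([ 1.60264401e-03, -4.32004130e+01, -2.44694245e+01,  7.18266447e-02,
        5.25573897e-02, -6.37243056e-05]), 'tool_pos': array([ 0.18725508, -0.49008074,  0.22613958]), 'tool_rot': array([-3.14026969e+00, -2.02341573e-04,  3.64835971e-01]), 'contact_force': array([ 1.42632713,  0.44747621, -0.00562386]), 'torque': array([-0.03570189,  0.02327639, -0.04939211]), 'opening': 0.09132421771750432}
```

View pics/top0.png

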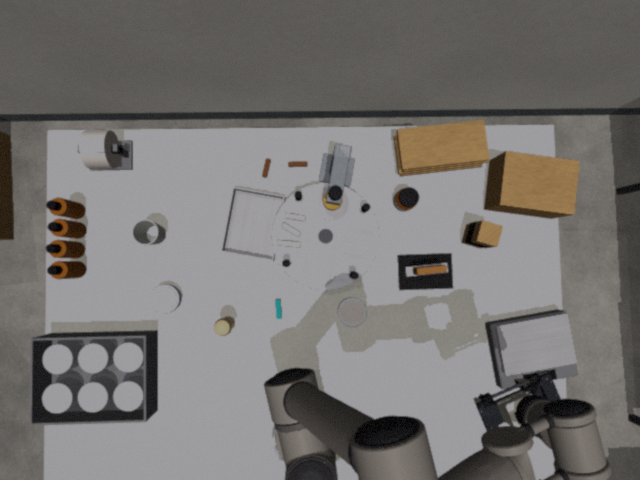

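View pics/scene0.png

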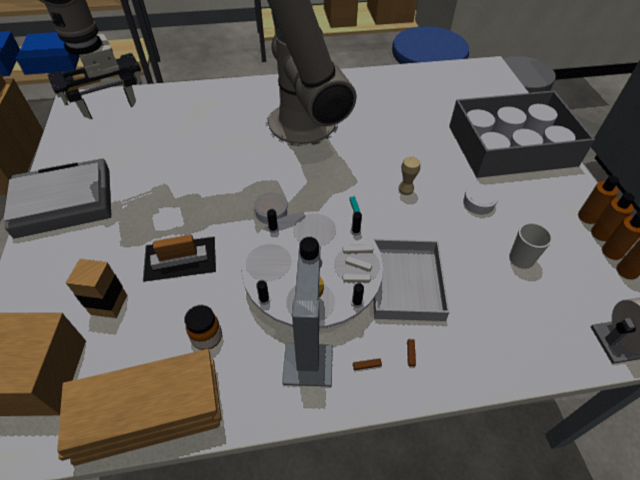

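The top view has +x up and +y left. The dial is near (325,236), with posts at (298,196), (366,207), (286,263) and (354,275). The tray is left at (255,222), the strips are around (291,229), and the mat and scraper are at (427,271). Next I'll measure these.

```bash
python3 - <<'E'
from h import *
im=cv2.cvtColor(cv2.imread('pics/top0.png'),cv2.COLOR_BGR2RGB); p=viewer.camera_params('top')
g=im.max(2)
P=[]
for (u,v) in [(298,196),(366,207),(286,263),(354,275)]:
    w=g[v-9:v+10,u-9:u+10]<60; ys,xs=np.nonzero(w)
    c=(xs.mean()+u-9,ys.mean()+v-9); X=ray(p,c,0.110); P.append(X); print('post',np.round(c,1),np.round(X,4),w.sum())
P=np.array(P)[:,:2]; c=P.mean(0); print('centre',c,'radii',np.linalg.norm(P-c,axis=1), 'ang',np.degrees(np.arctan2(*(P-c).T[::-1])))
h=cv2.cvtColor(im,cv2.COLOR_RGB2HSV)
# mat
m=np.zeros(g.shape,np.uint8); m[245:300,390:465]=(g[245:300,390:465]<50)
cs,_=cv2.findContours(m,cv2.RETR_EXTERNAL,2); k=max(cs,key=cv2.contourArea); b=cv2.boxPoints(cv2.minAreaRect(k))
B=np.array([ray(p,q,.004) for q in b]); print('mat',np.round(B,4),B.mean(0))
# wood
m=np.zeros(g.shape,np.uint8); s=(h[...,1]>120)&(g>90); m[255:290,400:455]=s[255:290,400:455]
cs,_=cv2.findContours(m,cv2.RETR_EXTERNAL,2); k=max(cs,key=cv2.contourArea); r=cv2.minAreaRect(k);b=cv2.boxPoints(r)
B=np.array([ray(p,q,.079) for q in b]); print('bar',r,np.round(B,4),B.mean(0))
out=np.hstack([cv2.resize(im[170:290,215:375],None,fx=5,fy=5,interpolation=cv2.INTER_CUBIC)])
cv2.imwrite('pics/crop.png',cv2.cvtColor(out,cv2.COLOR_RGB2BGR))
E
```

```text
post [297.9 195.5] [0.7184 0.0227 0.11  ] 39
post [365.  207.4] [ 0.6808 -0.1696  0.11  ] 43
post [285.7 262.6] [0.5264 0.0606 0.11  ] 31
post [353.4 274.8] [ 0.4879 -0.1317  0.11  ] 43
centre [ 0.60336326 -0.05447772] radii [0.1385262  0.13875973 0.13850825 0.13888937] ang [  33.87447934  -56.06937977  123.78058427 -146.22931187]
mat [[ 0.5425 -0.2846  0.004 ]
 [ 0.5448 -0.4479  0.004 ]
 [ 0.4412 -0.4478  0.004 ]
 [ 0.4393 -0.2851  0.004 ]] [ 0.49196414 -0.36635331  0.004     ]
bar ((430.95050048828125, 269.5049743652344), (6.9652605056762695, 28.458065032958984), 84.2894058227539) [[ 0.5049 -0.3214  0.079 ]
 [ 0.5116 -0.4057  0.079 ]
 [ 0.4911 -0.4071  0.079 ]
 [ 0.4845 -0.3229  0.079 ]] [ 0.49802773 -0.36427556  0.079     ]
```

View pics/crop.png

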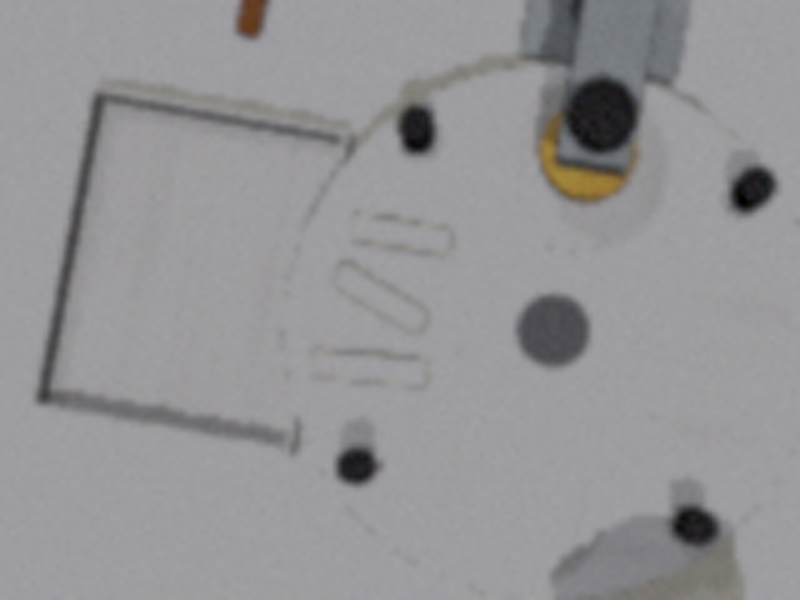

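The hub, tray and strips line up with the dial yaw of about -11.1°. The three strips span roughly ±48 mm across and start at dial y ≈ 63 mm. Next I move above the scraper.

```bash
cat >> h.py <<'E'
C=np.array([.6034,-.0545]); A=np.radians(-11.15)
def dialpt(x,y): return C+np.array([[np.cos(A),-np.sin(A)],[np.sin(A),np.cos(A)]])@[x,y]
def go(x,y,z,yawdeg,frm=None):
    s=monitor.observe(); t=s['tool_pos'] if frm is None else np.array(frm[:3]); yw=s['tool_rot'][2] if frm is None else np.radians(frm[3])
    d=np.array([x,y,z])-t; c,n=np.cos(yw),np.sin(yw)
    print('dx %.4f dy %.4f dz %.4f wz %.2f'%(c*d[0]+n*d[1], n*d[0]-c*d[1], -d[2], -((yawdeg-np.degrees(yw)+180)%360-180)))
E
python3 -c "
from h import *
go(.498,-.364,.20,94.5)"
```

```text
dx 0.3353 dy -0.0069 dz 0.0261 wz -73.60
```

Call:
{"op": "move_arm", "data": {
  "deltas": [
    {"x": 0.335, "y": -0.007, "z": 0.026, "wz": -73.6, "hand": 1},
    {"x": 0.335, "y": -0.007, "z": 0.026, "wz": -73.6, "hand": 1},
    {"x": 0.335, "y": -0.007, "z": 0.026, "wz": -73.6, "hand": 1},
    {"x": 0.335, "y": -0.007, "z": 0.026, "wz": -73.6, "hand": 1},
    {"x": 0.335, "y": -0.007, "z": 0.026, "wz": -73.6, "hand": 1},
    {"x": 0.335, "y": -0.007, "z": 0.026, "wz": -73.6, "hand": 1},
    {"x": 0.335, "y": -0.007, "z": 0.026, "wz": -73.6, "hand": 1},
    {"x": 0.335, "y": -0.007, "z": 0.026, "wz": -73.6, "hand": 1}
  ]
}}

```text
schema error: expected keys x, y, z, wx, wy, wz, hand
```

```bash
python3 - <<'E'
from h import *
im,p=snap('wrist','w1'); h=cv2.cvtColor(im,cv2.COLOR_RGB2HSV); s=monitor.observe(); print(s['tool_pos'],np.degrees(s['tool_rot']),s['contact_force'])
m=((h[...,1]>110)&(h[...,2]>70)).astype(np.uint8)
cs,_=cv2.findContours(m,cv2.RETR_EXTERNAL,2)
for k in cs:
    if cv2.contourArea(k)>300:
        r=cv2.minAreaRect(k); B=np.array([ray(p,q,.079,True) for q in cv2.boxPoints(r)]); print(np.round(r[0]),r[1],np.round(B[:,:2],3).tolist(),B.mean(0))
go(.498,-.364,.041,94.5)
E
```

```text
[ 0.187252   -0.4901364   0.22621041] [-1.79933515e+02 -7.60534014e-03  2.09045359e+01] [-0.31044749  0.12552971 -0.51826506]
dx 0.3353 dy -0.0070 dz 0.1852 wz -73.60
```

View pics/w1.png

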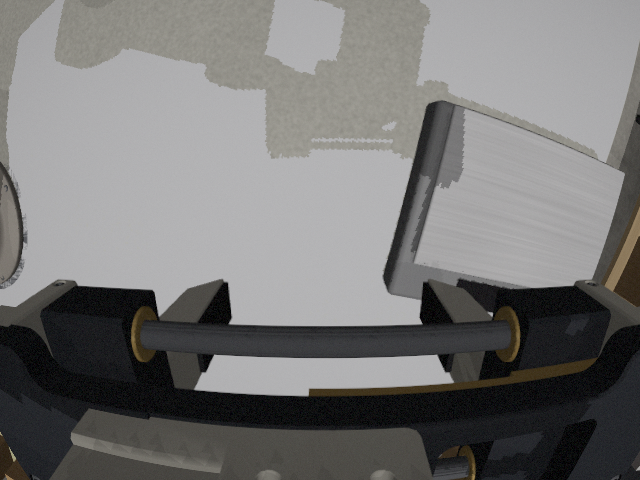

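All seven keys are required, so that call was refused and the arm didn't move. The picture (4th) shows only the table under the start pose, with the grey machine at the right (500,190).

Call:
{"op": "move_arm", "data": {
  "deltas": [
    {"x": 0.335, "y": -0.007, "z": 0.026, "wx": 0, "wy": 0, "wz": -73.6, "hand": 1},
    {"x": 0.335, "y": -0.007, "z": 0.026, "wx": 0, "wy": 0, "wz": -73.6, "hand": 1},
    {"x": 0.335, "y": -0.007, "z": 0.026, "wx": 0, "wy": 0, "wz": -73.6, "hand": 1},
    {"x": 0.335, "y": -0.007, "z": 0.026, "wx": 0, "wy": 0, "wz": -73.6, "hand": 1},
    {"x": 0.335, "y": -0.007, "z": 0.026, "wx": 0, "wy": 0, "wz": -73.6, "hand": 1},
    {"x": 0.335, "y": -0.007, "z": 0.026, "wx": 0, "wy": 0, "wz": -73.6, "hand": 1},
    {"x": 0.335, "y": -0.007, "z": 0.026, "wx": 0, "wy": 0, "wz": -73.6, "hand": 1},
    {"x": 0.335, "y": -0.007, "z": 0.026, "wx": 0, "wy": 0, "wz": -73.6, "hand": 1}
  ]
}}

```text
time: 1.15
tool_pos: [0.4979, -0.364, 0.2002]
tool_rot: [-3.141, -0.001, 1.649]
contact_force: [0.2, 0.5, 1.2]
opening: 0.0918
```

```bash
python3 - <<'E'
from h import *
im,p=snap('wrist','w2'); h=cv2.cvtColor(im,cv2.COLOR_RGB2HSV); s=monitor.observe(); print(s['tool_pos'],np.degrees(s['tool_rot']),s['contact_force'])
m=((h[...,1]>110)&(h[...,2]>70)).astype(np.uint8)
cs,_=cv2.findContours(m,cv2.RETR_EXTERNAL,2)
for k in cs:
    if cv2.contourArea(k)>300:
        r=cv2.minAreaRect(k); B=np.array([ray(p,q,.079,True) for q in cv2.boxPoints(r)]); print(np.round(r[0]),r[1],np.round(B[:,:2],3).tolist(),B.mean(0))
go(.498,-.364,.041,94.5)
E
```

```text
[ 0.49765691 -0.36430375  0.20037124] [-1.79972497e+02 -2.36654137e-02  9.43134196e+01] [0.14864834 0.09547811 0.51780367]
[452. 378.] (22.416902542114258, 287.6947021484375) [[0.492, -0.5], [0.812, -0.482], [0.833, -0.515], [0.495, -0.528]] [ 0.65829943 -0.50617902  0.079     ]
[139. 334.] (17.202463150024414, 53.27277755737305) [[0.312, -0.51], [0.325, -0.447], [0.344, -0.445], [0.332, -0.506]] [ 0.32821918 -0.47705629  0.079     ]
[624. 239.] (28.232616424560547, 118.52410888671875) [[0.793, -0.406], [0.766, -0.286], [0.81, -0.282], [0.843, -0.409]] [ 0.80272811 -0.34583647  0.079     ]
[325. 232.] (26.0, 111.0) [[0.491, -0.41], [0.484, -0.32], [0.504, -0.318], [0.512, -0.408]] [ 0.49770335 -0.36413127  0.079     ]
[602. 218.] (9.975333213806152, 87.10433959960938) [[0.757, -0.368], [0.749, -0.285], [0.763, -0.284], [0.771, -0.369]] [ 0.75991447 -0.3265786   0.079     ]
[544. 181.] (40.56599426269531, 68.2246322631836) [[0.657, -0.33], [0.662, -0.273], [0.705, -0.273], [0.701, -0.333]] [ 0.68107274 -0.30206581  0.079     ]
dx 0.0003 dy 0.0004 dz 0.1594 wz -0.19
```

View pics/w2.png

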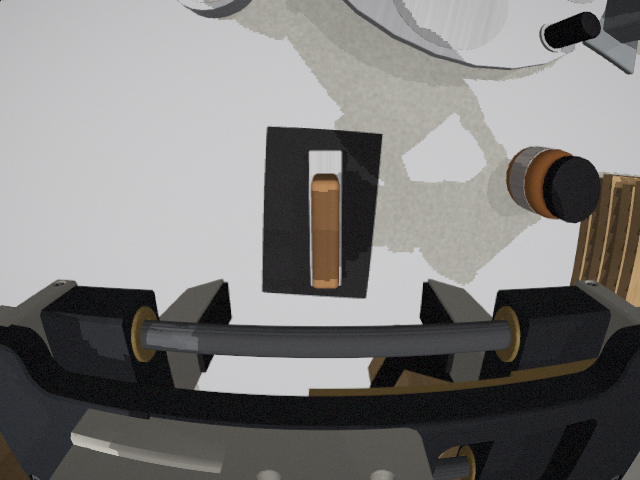

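The wrist view (5th) shows the scraper bar centred at (325,232) and aligned with the tool, at (0.498, -0.364), the same as the top view. Descend and grip.

Call:
{"op": "move_arm", "data": {
  "deltas": [
    {"x": 0, "y": 0, "z": 0.05, "wx": 0, "wy": 0, "wz": 0, "hand": 1},
    {"x": 0, "y": 0, "z": 0.1, "wx": 0, "wy": 0, "wz": 0, "hand": 1},
    {"x": 0, "y": 0, "z": 0.135, "wx": 0, "wy": 0, "wz": 0, "hand": 1},
    {"x": 0, "y": 0, "z": 0.155, "wx": 0, "wy": 0, "wz": 0, "hand": 1},
    {"x": 0, "y": 0, "z": 0.159, "wx": 0, "wy": 0, "wz": 0, "hand": 0.5},
    {"x": 0, "y": 0, "z": 0.159, "wx": 0, "wy": 0, "wz": 0, "hand": 0},
    {"x": 0, "y": 0, "z": 0.159, "wx": 0, "wy": 0, "wz": 0, "hand": 0},
    {"x": 0, "y": 0, "z": 0.159, "wx": 0, "wy": 0, "wz": 0, "hand": 0}
  ],
  "grip_force": 35
}}

```text
time: 2.2
tool_pos: [0.4982, -0.3648, 0.0427]
tool_rot: [3.14, 0.001, 1.649]
contact_force: [-0.4, 0.6, 1.0]
opening: 0.057
```

Call:
{"op": "move_arm", "data": {
  "deltas": [
    {"x": 0, "y": 0, "z": 0, "wx": 0, "wy": 0, "wz": 0, "hand": 0},
    {"x": 0, "y": 0, "z": 0, "wx": 0, "wy": 0, "wz": 0, "hand": 0},
    {"x": 0, "y": 0, "z": 0, "wx": 0, "wy": 0, "wz": 0, "hand": 0},
    {"x": 0, "y": 0, "z": 0, "wx": 0, "wy": 0, "wz": 0, "hand": 0}
  ]
}}

```text
time: 2.7
tool_pos: [0.4978, -0.3644, 0.0417]
tool_rot: [-3.142, -0.0, 1.649]
contact_force: [0.7, -0.3, 0.7]
opening: 0.0224
```

```bash
python3 - <<'E'
from h import *
s=monitor.observe(); print(s['tool_pos'],np.degrees(s['tool_rot']),s['contact_force'],s['opening'])
E
```

```text
[ 0.49777357 -0.36440468  0.04171383] [-1.79998808e+02 -1.58048828e-04  9.44951080e+01] [ 0.73666182 -0.28386856  0.72501674] 0.022426842071505027
```

Call:
{"op": "move_arm", "data": {
  "deltas": [
    {"x": 0, "y": 0, "z": -0.03, "wx": 0, "wy": 0, "wz": 0, "hand": 0},
    {"x": 0, "y": 0, "z": -0.08, "wx": 0, "wy": 0, "wz": 0, "hand": 0},
    {"x": 0, "y": 0, "z": -0.13, "wx": 0, "wy": 0, "wz": 0, "hand": 0},
    {"x": 0, "y": 0, "z": -0.165, "wx": 0, "wy": 0, "wz": 0, "hand": 0},
    {"x": 0, "y": 0, "z": -0.17, "wx": 0, "wy": 0, "wz": 0, "hand": 0},
    {"x": 0, "y": 0, "z": -0.17, "wx": 0, "wy": 0, "wz": 0, "hand": 0}
  ]
}}

```text
time: 3.45
tool_pos: [0.4973, -0.3639, 0.2101]
tool_rot: [-3.14, -0.002, 1.649]
contact_force: [-0.4, 0.1, -2.7]
opening: 0.022
```

```bash
python3 - <<'E'
from h import *
s=monitor.observe(); print(s['tool_pos'],np.degrees(s['tool_rot']),s['contact_force'],s['opening'])
X=dialpt(-.005,.030); print(X, monitor.observe()['qpos']); go(*X,.21,168.85)
E
```

```text
[ 0.49725403 -0.36394723  0.21013298] [-1.79908593e+02 -9.44876251e-02  9.44994963e+01] [-0.43125996  0.10079018 -2.71913966] 0.02197581619863636
[ 0.60429573 -0.02409938] [-7.56089168e-01  5.24634739e-01  1.27892266e+00 -7.69448143e-05
  1.34032854e+00 -8.34603846e-01]
dx 0.3304 dy 0.1334 dz 0.0001 wz -74.35
```

Call:
{"op": "move_arm", "data": {
  "deltas": [
    {"x": 0.04, "y": 0.016, "z": 0, "wx": 0, "wy": 0, "wz": -9, "hand": 0},
    {"x": 0.085, "y": 0.034, "z": 0, "wx": 0, "wy": 0, "wz": -19, "hand": 0},
    {"x": 0.13, "y": 0.052, "z": 0, "wx": 0, "wy": 0, "wz": -29, "hand": 0},
    {"x": 0.175, "y": 0.07, "z": 0, "wx": 0, "wy": 0, "wz": -39, "hand": 0},
    {"x": 0.22, "y": 0.089, "z": 0, "wx": 0, "wy": 0, "wz": -49, "hand": 0},
    {"x": 0.265, "y": 0.107, "z": 0, "wx": 0, "wy": 0, "wz": -59, "hand": 0},
    {"x": 0.31, "y": 0.125, "z": 0, "wx": 0, "wy": 0, "wz": -69, "hand": 0},
    {"x": 0.33, "y": 0.133, "z": 0, "wx": 0, "wy": 0, "wz": -74.35, "hand": 0}
  ]
}}

```text
time: 4.45
tool_pos: [0.6038, -0.0221, 0.2087]
tool_rot: [3.141, -0.005, 2.953]
contact_force: [-0.1, -0.5, -1.6]
opening: 0.022
```

Call:
{"op": "move_arm", "data": {
  "deltas": [
    {"x": 0, "y": 0, "z": 0, "wx": 0, "wy": 0, "wz": 0, "hand": 0},
    {"x": 0, "y": 0, "z": 0, "wx": 0, "wy": 0, "wz": 0, "hand": 0}
  ]
}}

```text
time: 4.7
tool_pos: [0.6037, -0.0256, 0.2101]
tool_rot: [-3.141, -0.003, 2.945]
contact_force: [-0.5, 0.2, -2.5]
opening: 0.022
```

```bash
python3 - <<'E'
from h import *
snap('wrist','w3'); snap('scene','s3')
a=cv2.imread('pics/w3.png');b=cv2.imread('pics/s3.png')[150:390,160:480]
cv2.imwrite('pics/c3.png',np.vstack([cv2.resize(a,(400,300)),cv2.resize(b,(400,300))]))
s=monitor.observe(); print(s['tool_pos'],np.degrees(s['tool_rot']),s['contact_force'],s['opening'])
go(*dialpt(-.005,.03),.106,168.85)
E
```

```text
[ 0.60399302 -0.0261408   0.21091474] [-1.79977041e+02 -7.95004117e-02  1.68714257e+02] [-0.04266356  0.33243923 -2.03356123] 0.021958888631624297
dx 0.0001 dy 0.0021 dz 0.1049 wz -0.14
```

View pics/c3.png

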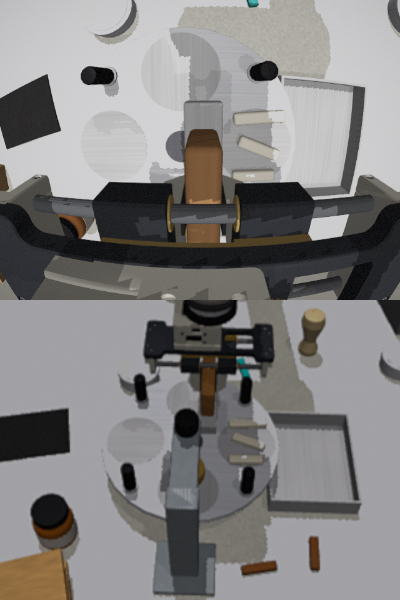

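Picture 6: the scraper hangs just inboard of the three strips with its foot parallel to their inner ends, and it is clear of the posts and head. Descend.

Call:
{"op": "move_arm", "data": {
  "deltas": [
    {"x": 0, "y": 0.001, "z": 0.03, "wx": 0, "wy": 0, "wz": 0, "hand": 0},
    {"x": 0, "y": 0.001, "z": 0.06, "wx": 0, "wy": 0, "wz": 0, "hand": 0},
    {"x": 0, "y": 0.001, "z": 0.08, "wx": 0, "wy": 0, "wz": 0, "hand": 0},
    {"x": 0, "y": 0.001, "z": 0.095, "wx": 0, "wy": 0, "wz": 0, "hand": 0},
    {"x": 0, "y": 0.001, "z": 0.1, "wx": 0, "wy": 0, "wz": 0, "hand": 0},
    {"x": 0, "y": 0.001, "z": 0.1, "wx": 0, "wy": 0, "wz": 0, "hand": 0}
  ]
}}

```text
time: 5.55
tool_pos: [0.6048, -0.0243, 0.1119]
tool_rot: [-3.141, 0.0, 2.946]
contact_force: [-0.8, -0.8, -2.5]
opening: 0.0216
```

Call:
{"op": "move_arm", "data": {
  "deltas": [
    {"x": 0, "y": 0, "z": 0.004, "wx": 0, "wy": 0, "wz": 0, "hand": 0},
    {"x": 0, "y": 0, "z": 0.004, "wx": 0, "wy": 0, "wz": 0, "hand": 0}
  ]
}}

```text
time: 5.8
tool_pos: [0.6047, -0.024, 0.1079]
tool_rot: [-3.142, 0.0, 2.947]
contact_force: [-0.1, 0.8, -2.3]
opening: 0.0218
```

```bash
python3 - <<'E'
from h import *
for i in range(2):
    snap('top','t4'); s=monitor.observe(); print(s['tool_pos'],np.degrees(s['tool_rot']),s['contact_force'],s['opening'])
go(*dialpt(-.003,.152),.106,168.85)
E
```

```text
[ 0.60477411 -0.02400247  0.1079858 ] [-1.79996846e+02  2.76597860e-02  1.68851383e+02] [ 0.20364837 -0.30614851 -2.49348796] 0.02170077192980901
[ 0.60479031 -0.02398378  0.10801306] [-1.79994699e+02  2.93682822e-02  1.68860234e+02] [ 0.11865717  0.73115809 -2.79781786] 0.021822842266330328
dx -0.0016 dy 0.1218 dz 0.0020 wz 0.01
```

Call:
{"op": "move_arm", "data": {
  "deltas": [
    {"x": 0, "y": 0.006, "z": 0.0015, "wx": 0, "wy": 0, "wz": 0, "hand": 0},
    {"x": 0, "y": 0.014, "z": 0.0015, "wx": 0, "wy": 0, "wz": 0, "hand": 0},
    {"x": 0, "y": 0.022, "z": 0.0015, "wx": 0, "wy": 0, "wz": 0, "hand": 0},
    {"x": 0, "y": 0.03, "z": 0.0015, "wx": 0, "wy": 0, "wz": 0, "hand": 0},
    {"x": 0, "y": 0.038, "z": 0.0015, "wx": 0, "wy": 0, "wz": 0, "hand": 0},
    {"x": 0, "y": 0.046, "z": 0.0015, "wx": 0, "wy": 0, "wz": 0, "hand": 0},
    {"x": 0, "y": 0.054, "z": 0.0015, "wx": 0, "wy": 0, "wz": 0, "hand": 0},
    {"x": 0, "y": 0.06, "z": 0.0015, "wx": 0, "wy": 0, "wz": 0, "hand": 0}
  ]
}}

```text
time: 6.9
tool_pos: [0.6164, 0.0354, 0.1062]
tool_rot: [-3.141, 0.0, 2.947]
contact_force: [-0.4, -0.9, -1.5]
opening: 0.0218
```

```bash
python3 - <<'E'
from h import *
a,_=snap('wrist','w5'); b,_=snap('scene','s5')
cv2.imwrite('pics/c5.png',cv2.cvtColor(np.vstack([cv2.resize(a[150:480],(480,280)),cv2.resize(b[190:350,220:460],(480,320))]),cv2.COLOR_RGB2BGR))
s=monitor.observe(); print(s['tool_pos'],np.degrees(s['tool_rot']),s['contact_force'],s['opening'])
go(*dialpt(-.003,.152),.1065,168.85)
E
```

```text
[0.61636817 0.0355921  0.10618262] [1.79990149e+02 4.15095312e-03 1.68888868e+02] [ 0.15017074  0.33619558 -2.22558665] 0.021801778106550655
dx -0.0017 dy 0.0611 dz -0.0003 wz 0.04
```

View pics/c5.png

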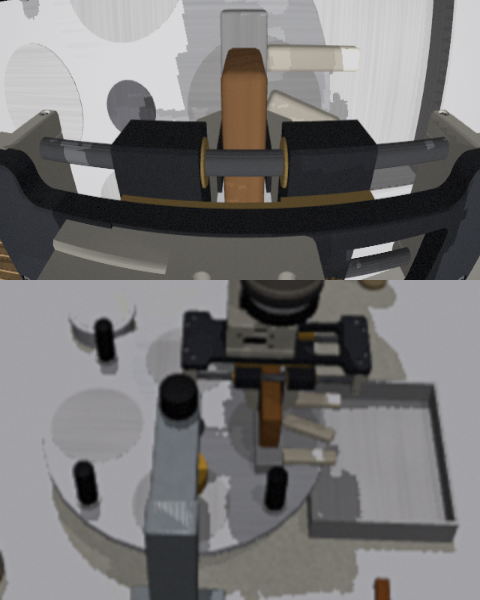

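Picture 7: all three strips are against the foot with their ends at the rim, and they are clear of the fingers. Continue the push.

Call:
{"op": "move_arm", "data": {
  "deltas": [
    {"x": 0, "y": 0.008, "z": 0, "wx": 0, "wy": 0, "wz": 0, "hand": 0},
    {"x": 0, "y": 0.016, "z": 0, "wx": 0, "wy": 0, "wz": 0, "hand": 0},
    {"x": 0, "y": 0.024, "z": 0, "wx": 0, "wy": 0, "wz": 0, "hand": 0},
    {"x": 0, "y": 0.032, "z": 0, "wx": 0, "wy": 0, "wz": 0, "hand": 0},
    {"x": 0, "y": 0.04, "z": 0, "wx": 0, "wy": 0, "wz": 0, "hand": 0},
    {"x": 0, "y": 0.048, "z": 0, "wx": 0, "wy": 0, "wz": 0, "hand": 0},
    {"x": 0, "y": 0.056, "z": 0, "wx": 0, "wy": 0, "wz": 0, "hand": 0},
    {"x": 0, "y": 0.063, "z": 0, "wx": 0, "wy": 0, "wz": 0, "hand": 0}
  ]
}}

```text
time: 8.0
tool_pos: [0.6297, 0.0964, 0.1079]
tool_rot: [-3.141, 0.003, 2.947]
contact_force: [0.6, -5.0, 12.5]
opening: 0.0219
```

Call:
{"op": "move_arm", "data": {
  "deltas": [
    {"x": 0, "y": 0.004, "z": 0, "wx": 0, "wy": 0, "wz": 0, "hand": 0},
    {"x": 0, "y": 0.004, "z": 0, "wx": 0, "wy": 0, "wz": 0, "hand": 0},
    {"x": 0, "y": 0.004, "z": 0, "wx": 0, "wy": 0, "wz": 0, "hand": 0}
  ]
}}

```text
time: 8.38
tool_pos: [0.6312, 0.1001, 0.1092]
tool_rot: [3.141, 0.006, 2.947]
contact_force: [0.6, -3.5, 11.3]
opening: 0.0214
```

Call:
{"op": "move_arm", "data": {
  "deltas": [
    {"x": 0, "y": 0, "z": -0.02, "wx": 0, "wy": 0, "wz": 0, "hand": 0},
    {"x": 0, "y": 0, "z": -0.06, "wx": 0, "wy": 0, "wz": 0, "hand": 0},
    {"x": 0, "y": 0, "z": -0.104, "wx": 0, "wy": 0, "wz": 0, "hand": 0},
    {"x": 0, "y": 0, "z": -0.104, "wx": 0, "wy": 0, "wz": 0, "hand": 0}
  ]
}}

```text
time: 8.88
tool_pos: [0.6312, 0.101, 0.2145]
tool_rot: [3.14, 0.008, 2.947]
contact_force: [0.7, 0.4, -3.4]
opening: 0.0217
```

```bash
python3 - <<'E'
from h import *
a,_=snap('wrist','w6'); b,_=snap('scene','s6')
cv2.imwrite('pics/c6.png',cv2.cvtColor(np.vstack([cv2.resize(a,(480,280)),cv2.resize(b[190:350,220:460],(480,320))]),cv2.COLOR_RGB2BGR))
s=monitor.observe(); print(s['tool_pos'],np.degrees(s['tool_rot']),s['contact_force'],s['opening'])
go(.492,-.366,.21,94.5)
E
```

```text
[0.62896478 0.10083367 0.20981856] [-1.79999891e+02 -1.57740009e-02  1.68856163e+02] [-0.9061061  -0.27239926 -3.59265552] 0.021981382199945953
dx 0.0442 dy -0.4845 dz -0.0002 wz 74.36
```

View pics/c6.png

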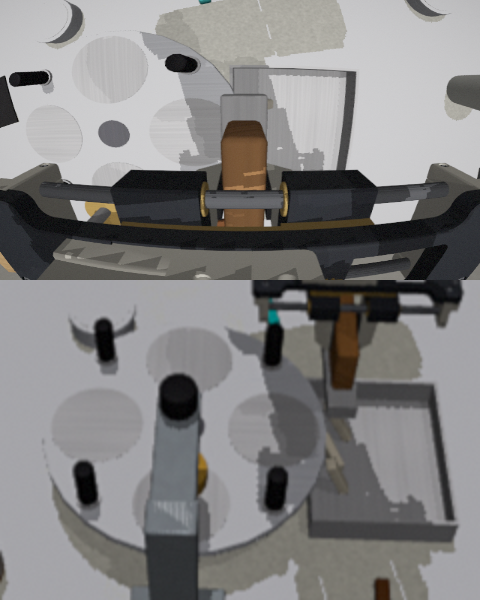

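Picture 8: the plate is clear, and two strips lean in the tray beside the rim near (335,440). The third is hidden behind the foot. The push also showed up to 12 N upward, so I'll move aside and check.

Call:
{"op": "move_arm", "data": {
  "deltas": [
    {"x": 0.02, "y": -0.05, "z": 0, "wx": 0, "wy": 0, "wz": 0, "hand": 0},
    {"x": 0.04, "y": -0.11, "z": 0, "wx": 0, "wy": 0, "wz": 0, "hand": 0},
    {"x": 0.05, "y": -0.17, "z": 0, "wx": 0, "wy": 0, "wz": 10, "hand": 0},
    {"x": 0.05, "y": -0.23, "z": 0, "wx": 0, "wy": 0, "wz": 20, "hand": 0},
    {"x": 0.05, "y": -0.29, "z": 0, "wx": 0, "wy": 0, "wz": 30, "hand": 0},
    {"x": 0.05, "y": -0.33, "z": 0, "wx": 0, "wy": 0, "wz": 40, "hand": 0},
    {"x": 0.048, "y": -0.38, "z": 0, "wx": 0, "wy": 0, "wz": 50, "hand": 0},
    {"x": 0.046, "y": -0.43, "z": 0, "wx": 0, "wy": 0, "wz": 60, "hand": 0}
  ]
}}

```text
time: 9.98
tool_pos: [0.4999, -0.3132, 0.2081]
tool_rot: [-3.14, -0.003, 1.894]
contact_force: [0.7, -0.2, -2.0]
opening: 0.0218
```

```bash
python3 - <<'E'
from h import *
a,_=snap('top','t7'); b,_=snap('scene','s7')
cv2.imwrite('pics/c7.png',cv2.cvtColor(np.vstack([cv2.resize(a[180:270,210:345],(450,300),interpolation=2),cv2.resize(b[220:340,300:480],(450,300),interpolation=2)]),cv2.COLOR_RGB2BGR))
s=monitor.observe(); print(s['tool_pos'],np.degrees(s['tool_rot']),s['contact_force'],s['opening'])
go(.492,-.366,.21,94.5)
E
```

```text
[ 0.49902602 -0.3165898   0.20773552] [-1.79838821e+02 -7.19353476e-02  1.08377953e+02] [ 0.4870438   0.97656605 -2.46347796] 0.021970084289212703
dx -0.0447 dy -0.0222 dz -0.0023 wz 13.88
```

View pics/c7.png

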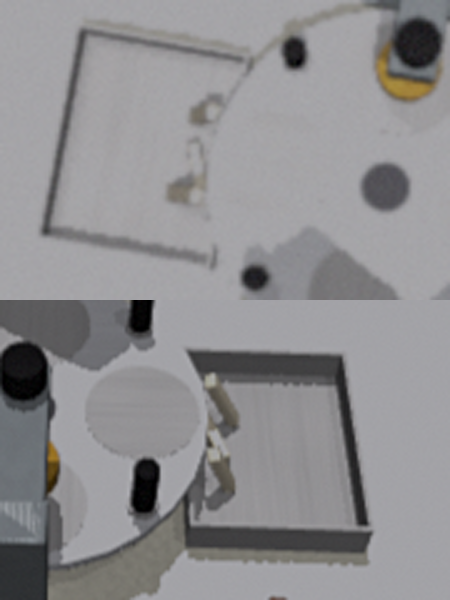

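Picture 9: the plate is clean and all three strips are in the tray. They stand tilted against the dial rim, with tops near (203,108), (195,150) and (185,190) and centres well below 50 mm. Now the scraper goes back on the mat.

Call:
{"op": "move_arm", "data": {
  "deltas": [
    {"x": -0.022, "y": -0.011, "z": 0, "wx": 0, "wy": 0, "wz": 9, "hand": 0},
    {"x": -0.045, "y": -0.022, "z": 0, "wx": 0, "wy": 0, "wz": 18, "hand": 0},
    {"x": -0.045, "y": -0.022, "z": 0.05, "wx": 0, "wy": 0, "wz": 18, "hand": 0},
    {"x": -0.045, "y": -0.022, "z": 0.1, "wx": 0, "wy": 0, "wz": 18, "hand": 0},
    {"x": -0.045, "y": -0.022, "z": 0.14, "wx": 0, "wy": 0, "wz": 18, "hand": 0},
    {"x": -0.045, "y": -0.022, "z": 0.155, "wx": 0, "wy": 0, "wz": 18, "hand": 0},
    {"x": -0.045, "y": -0.022, "z": 0.155, "wx": 0, "wy": 0, "wz": 18, "hand": 0},
    {"x": -0.045, "y": -0.022, "z": 0.155, "wx": 0, "wy": 0, "wz": 18, "hand": 0}
  ]
}}

```text
time: 11.08
tool_pos: [0.4956, -0.3627, 0.0568]
tool_rot: [3.139, 0.002, 1.586]
contact_force: [0.4, -0.1, -2.6]
opening: 0.0219
```

```bash
python3 - <<'E'
from h import *
a,_=snap('scene','s8')
s=monitor.observe(); print(s['tool_pos'],np.degrees(s['tool_rot']),s['contact_force'],s['torque'],s['opening'])
go(.492,-.366,.042,90)
E
```

```text
[ 0.49560241 -0.36282356  0.05706794] [1.79860856e+02 1.35759121e-01 9.08627452e+01] [-0.89743483 -0.67929582 -2.89127571] [-0.01171295 -0.09774053  0.00645186] 0.021964249845571538
dx -0.0031 dy -0.0036 dz 0.0151 wz 0.86
```

Call:
{"op": "move_arm", "data": {
  "deltas": [
    {"x": -0.002, "y": -0.003, "z": 0.008, "wx": 0, "wy": 0, "wz": 0, "hand": 0},
    {"x": -0.002, "y": -0.003, "z": 0.012, "wx": 0, "wy": 0, "wz": 0, "hand": 0},
    {"x": -0.002, "y": -0.003, "z": 0.014, "wx": 0, "wy": 0, "wz": 0, "hand": 0},
    {"x": -0.002, "y": -0.003, "z": 0.0155, "wx": 0, "wy": 0, "wz": 0, "hand": 0},
    {"x": -0.002, "y": -0.003, "z": 0.0155, "wx": 0, "wy": 0, "wz": 0, "hand": 0}
  ]
}}

```text
time: 11.75
tool_pos: [0.4915, -0.3641, 0.0417]
tool_rot: [-3.142, 0.001, 1.586]
contact_force: [-5.2, 4.5, 13.1]
opening: 0.0219
```

Call:
{"op": "move_arm", "data": {
  "deltas": [
    {"x": 0, "y": 0, "z": -0.001, "wx": 0, "wy": 0, "wz": 0, "hand": 0},
    {"x": 0, "y": 0, "z": -0.001, "wx": 0, "wy": 0, "wz": 0, "hand": 0.4},
    {"x": 0, "y": 0, "z": -0.001, "wx": 0, "wy": 0, "wz": 0, "hand": 0.7},
    {"x": 0, "y": 0, "z": -0.001, "wx": 0, "wy": 0, "wz": 0, "hand": 0.7},
    {"x": 0, "y": 0, "z": -0.03, "wx": 0, "wy": 0, "wz": 0, "hand": 0.7},
    {"x": 0, "y": 0, "z": -0.08, "wx": 0, "wy": 0, "wz": 0, "hand": 0.7},
    {"x": 0, "y": 0, "z": -0.14, "wx": 0, "wy": 0, "wz": 0, "hand": 0.7},
    {"x": 0, "y": 0, "z": -0.16, "wx": 0, "wy": 0, "wz": 0, "hand": 0.7}
  ]
}}

```text
time: 12.75
tool_pos: [0.493, -0.3653, 0.2041]
tool_rot: [3.136, 0.005, 1.586]
contact_force: [-0.7, -0.1, -0.5]
opening: 0.0645
```

```bash
python3 - <<'E'
from h import *
a,_=snap('wrist','w9'); b,_=snap('scene','s9')
cv2.imwrite('pics/c9.png',cv2.cvtColor(np.vstack([cv2.resize(a,(480,280)),cv2.resize(b[190:350,100:460],(480,320))]),cv2.COLOR_RGB2BGR))
s=monitor.observe(); print(s['tool_pos'],np.degrees(s['tool_rot']),s['contact_force'],s['opening'],s['qpos'])
for y in (90,135,180,0,-45): go(*dialpt(-.095,-.14),.21,y)
E
```

```text
[ 0.49278202 -0.36507958  0.20272531] [179.75081731   0.24656577  90.85753856] [-0.25246841  0.56886219 -0.96697464] 0.06417428513608371 [-7.62513295e-01  5.19442428e-01  1.30855170e+00 -1.66947214e-05
  1.30748027e+00 -7.77485228e-01]
dx 0.1917 dy -0.0068 dz -0.0073 wz 0.86
dx 0.1917 dy -0.0068 dz -0.0073 wz -44.14
dx 0.1917 dy -0.0068 dz -0.0073 wz -89.14
dx 0.1917 dy -0.0068 dz -0.0073 wz 90.86
dx 0.1917 dy -0.0068 dz -0.0073 wz 135.86
```

View pics/c9.png

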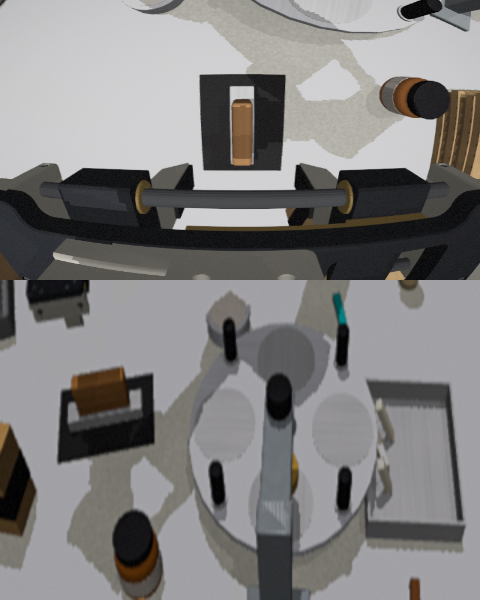

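Picture 10: the scraper stands upright on the middle of the mat, and the strips lie in the tray. Next I go above the near-right post, with jaws along its tangent.

```bash
python3 - <<'E'
from h import *
X=dialpt(-.0985,-.0985); print(X); go(*X,.20,33.85)
E
```

```text
[ 0.4877115  -0.13209299]
dx 0.2330 dy -0.0016 dz 0.0027 wz 57.01
```

Call:
{"op": "move_arm", "data": {
  "deltas": [
    {"x": 0.05, "y": 0, "z": 0.003, "wx": 0, "wy": 0, "wz": 10, "hand": 0.6},
    {"x": 0.1, "y": 0, "z": 0.003, "wx": 0, "wy": 0, "wz": 20, "hand": 0.6},
    {"x": 0.15, "y": 0, "z": 0.003, "wx": 0, "wy": 0, "wz": 30, "hand": 0.6},
    {"x": 0.2, "y": -0.001, "z": 0.003, "wx": 0, "wy": 0, "wz": 40, "hand": 0.6},
    {"x": 0.233, "y": -0.0015, "z": 0.003, "wx": 0, "wy": 0, "wz": 50, "hand": 0.6},
    {"x": 0.233, "y": -0.0015, "z": 0.003, "wx": 0, "wy": 0, "wz": 57, "hand": 0.6},
    {"x": 0.233, "y": -0.0015, "z": 0.003, "wx": 0, "wy": 0, "wz": 57, "hand": 0.6}
  ]
}}

```text
time: 13.72
tool_pos: [0.4862, -0.1306, 0.1954]
tool_rot: [-3.14, 0.001, 0.593]
contact_force: [0.5, -0.2, -0.0]
opening: 0.0552
```

```bash
python3 - <<'E'
from h import *
a,p=snap('wrist','w10')
s=monitor.observe(); print(s['tool_pos'],np.degrees(s['tool_rot']),s['contact_force'],s['opening'],s['qpos'])
X=dialpt(-.0985,-.0985); go(*X,.09,33.85)
E
```

```text
[ 0.48630617 -0.13099769  0.19553607] [-1.79910341e+02  6.49284976e-02  3.40071522e+01] [-0.50441397 -0.07993184  0.21051464] 0.05506073610385627 [-4.15330557e-01  3.32552681e-01  1.62951004e+00 -1.35306962e-04
  1.18145795e+00  5.61981362e-01]
dx 0.0006 dy 0.0017 dz 0.1055 wz 0.16
```

View pics/w10.png

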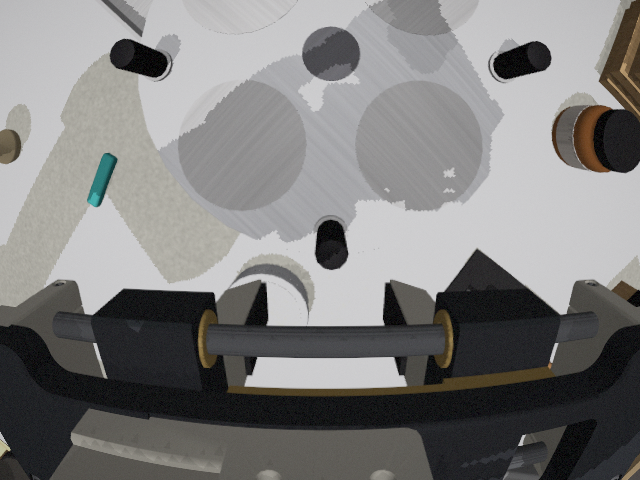

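Picture 11: the post at (331,245) is centred between the fingers. Descend around it.

Call:
{"op": "move_arm", "data": {
  "deltas": [
    {"x": 0.0006, "y": 0.0015, "z": 0.03, "wx": 0, "wy": 0, "wz": 0, "hand": 0.6},
    {"x": 0.0006, "y": 0.0015, "z": 0.06, "wx": 0, "wy": 0, "wz": 0, "hand": 0.6},
    {"x": 0.0006, "y": 0.0015, "z": 0.09, "wx": 0, "wy": 0, "wz": 0, "hand": 0.6},
    {"x": 0.0006, "y": 0.0015, "z": 0.104, "wx": 0, "wy": 0, "wz": 0, "hand": 0.6},
    {"x": 0.0006, "y": 0.0015, "z": 0.104, "wx": 0, "wy": 0, "wz": 0, "hand": 0.34},
    {"x": 0.0006, "y": 0.0015, "z": 0.104, "wx": 0, "wy": 0, "wz": 0, "hand": 0.34},
    {"x": 0.0006, "y": 0.0015, "z": 0.104, "wx": 0, "wy": 0, "wz": 0, "hand": 0.34}
  ],
  "grip_force": 5
}}

```text
time: 14.65
tool_pos: [0.4887, -0.1324, 0.0937]
tool_rot: [3.14, -0.001, 0.591]
contact_force: [0.1, 0.9, 0.8]
opening: 0.0327
```

```bash
python3 - <<'E'
from h import *
s=monitor.observe(); t=s['tool_pos']; y0=s['tool_rot'][2]; print(t,np.degrees(s['tool_rot']),s['contact_force'],s['opening'])
c,n=np.cos(y0),np.sin(y0)
# arc rows: dial turn a; tool at radius .1393
for a in list(np.arange(6,91,6))+[92]:
    th=np.radians(225-a); X=dialpt(*(.1393*np.array([np.cos(th),np.sin(th)]))); d=X-t[:2]
    print(a,'x %.4f y %.4f wz %.1f'%(c*d[0]+n*d[1],n*d[0]-c*d[1],a))
E
```

```text
[ 0.48870564 -0.13239527  0.09372802] [ 1.79893878e+02 -6.25291957e-02  3.38638706e+01] [0.10941318 0.91494373 0.77990423] 0.0327249517229233
6 x 0.0001 y -0.0154 wz 6.0
12 x 0.0024 y -0.0298 wz 12.0
18 x 0.0062 y -0.0438 wz 18.0
24 x 0.0114 y -0.0575 wz 24.0
30 x 0.0180 y -0.0705 wz 30.0
36 x 0.0260 y -0.0827 wz 36.0
42 x 0.0351 y -0.0940 wz 42.0
48 x 0.0455 y -0.1043 wz 48.0
54 x 0.0568 y -0.1135 wz 54.0
60 x 0.0690 y -0.1214 wz 60.0
66 x 0.0820 y -0.1280 wz 66.0
72 x 0.0956 y -0.1333 wz 72.0
78 x 0.1097 y -0.1370 wz 78.0
84 x 0.1241 y -0.1393 wz 84.0
90 x 0.1387 y -0.1401 wz 90.0
92 x 0.1435 y -0.1400 wz 92.0
```

Call:
{"op": "move_arm", "data": {
  "deltas": [
    {"x": 0.0, "y": -0.015, "z": 0, "wx": 0, "wy": 0, "wz": 6, "hand": 0.34},
    {"x": 0.002, "y": -0.03, "z": 0, "wx": 0, "wy": 0, "wz": 12, "hand": 0.34},
    {"x": 0.006, "y": -0.044, "z": 0, "wx": 0, "wy": 0, "wz": 18, "hand": 0.34},
    {"x": 0.0115, "y": -0.0575, "z": 0, "wx": 0, "wy": 0, "wz": 24, "hand": 0.34},
    {"x": 0.018, "y": -0.0705, "z": 0, "wx": 0, "wy": 0, "wz": 30, "hand": 0.34},
    {"x": 0.026, "y": -0.083, "z": 0, "wx": 0, "wy": 0, "wz": 36, "hand": 0.34},
    {"x": 0.035, "y": -0.094, "z": 0, "wx": 0, "wy": 0, "wz": 42, "hand": 0.34},
    {"x": 0.0455, "y": -0.1045, "z": 0, "wx": 0, "wy": 0, "wz": 48, "hand": 0.34}
  ]
}}

```text
time: 15.65
tool_pos: [0.4683, -0.0198, 0.0936]
tool_rot: [3.141, -0.002, -0.25]
contact_force: [0.6, -1.0, -0.4]
opening: 0.0313
```

```bash
python3 - <<'E'
from h import *
s=monitor.observe(); t=s['tool_pos']; y0=s['tool_rot'][2]; print(t,np.degrees(s['tool_rot']),s['contact_force'],s['opening'],s['qpos'])
y0=np.radians(33.86-48);c,n=np.cos(y0),np.sin(y0)
t=dialpt(*(.1393*np.array([np.cos(np.radians(177)),np.sin(np.radians(177))]))); print(t)
for a in list(np.arange(54,91,6))+[92]:
    th=np.radians(225-a); X=dialpt(*(.1393*np.array([np.cos(th),np.sin(th)]))); d=X-t[:2]
    print(a,'x %.4f y %.4f wz %.1f'%(c*d[0]+n*d[1],n*d[0]-c*d[1],a-48))
E
```

```text
[ 0.4682576  -0.01978654  0.09362416] [ 1.79984114e+02 -1.23891811e-01 -1.43323712e+01] [ 0.55852654 -0.98566643 -0.41522376] 0.031325603361767596 [-2.05717269e-01  4.02068978e-01  1.85696348e+00 -4.83833901e-04
  8.80412381e-01  1.61553415e+00]
[ 0.46832649 -0.02044654]
54 x 0.0008 y -0.0146 wz 6.0
60 x 0.0030 y -0.0290 wz 12.0
66 x 0.0068 y -0.0430 wz 18.0
72 x 0.0121 y -0.0567 wz 24.0
78 x 0.0187 y -0.0696 wz 30.0
84 x 0.0266 y -0.0819 wz 36.0
90 x 0.0358 y -0.0932 wz 42.0
92 x 0.0391 y -0.0968 wz 44.0
```

Call:
{"op": "move_arm", "data": {
  "deltas": [
    {"x": 0.001, "y": -0.0145, "z": 0, "wx": 0, "wy": 0, "wz": 6, "hand": 0.34},
    {"x": 0.003, "y": -0.029, "z": 0, "wx": 0, "wy": 0, "wz": 12, "hand": 0.34},
    {"x": 0.007, "y": -0.043, "z": 0, "wx": 0, "wy": 0, "wz": 18, "hand": 0.34},
    {"x": 0.012, "y": -0.0565, "z": 0, "wx": 0, "wy": 0, "wz": 24, "hand": 0.34},
    {"x": 0.0185, "y": -0.0695, "z": 0, "wx": 0, "wy": 0, "wz": 30, "hand": 0.34},
    {"x": 0.0265, "y": -0.082, "z": 0, "wx": 0, "wy": 0, "wz": 36, "hand": 0.34},
    {"x": 0.036, "y": -0.093, "z": 0, "wx": 0, "wy": 0, "wz": 42, "hand": 0.34},
    {"x": 0.038, "y": -0.096, "z": 0, "wx": 0, "wy": 0, "wz": 43.5, "hand": 0.34}
  ]
}}

```text
time: 16.65
tool_pos: [0.5288, 0.0641, 0.0934]
tool_rot: [-3.14, -0.001, -1.006]
contact_force: [0.3, -0.1, 0.6]
opening: 0.0327
```

Call:
{"op": "move_arm", "data": {
  "deltas": [
    {"x": 0, "y": 0, "z": 0, "wx": 0, "wy": 0, "wz": 0, "hand": 0.34},
    {"x": 0, "y": 0, "z": 0, "wx": 0, "wy": 0, "wz": 0, "hand": 0.34},
    {"x": 0, "y": 0, "z": 0, "wx": 0, "wy": 0, "wz": 0, "hand": 0.6},
    {"x": 0, "y": 0, "z": 0, "wx": 0, "wy": 0, "wz": 0, "hand": 0.6},
    {"x": 0, "y": 0, "z": -0.03, "wx": 0, "wy": 0, "wz": 0, "hand": 0.6},
    {"x": 0, "y": 0, "z": -0.08, "wx": 0, "wy": 0, "wz": 0, "hand": 0.6},
    {"x": 0, "y": 0, "z": -0.12, "wx": 0, "wy": 0, "wz": 0, "hand": 0.6},
    {"x": 0, "y": 0, "z": -0.15, "wx": 0, "wy": 0, "wz": 0, "hand": 0.6}
  ]
}}

```text
time: 17.65
tool_pos: [0.5282, 0.0638, 0.2447]
tool_rot: [-3.14, -0.001, -1.006]
contact_force: [0.3, 0.2, -0.3]
opening: 0.0552
```

```bash
python3 - <<'E'
from h import *
s=monitor.observe(); print(s['tool_pos'],np.degrees(s['tool_rot']),s['contact_force'],s['opening'],s['qpos'])
go(.40,-.25,.3,-56)
E
```

```text
[0.52818163 0.06380472 0.24470415] [-1.79907335e+02 -6.57316141e-02 -5.76383549e+01] [ 0.26512053  0.22442852 -0.32564682] 0.05519416226721002 [-2.38493088e-02  3.40260953e-01  1.47583806e+00 -5.78784836e-05
  1.32351155e+00  2.55293927e+00]
dx 0.1965 dy 0.2762 dz -0.0553 wz -1.64
```

Move the arm clear of the view and check the dial.

Call:
{"op": "move_arm", "data": {
  "deltas": [
    {"x": 0.035, "y": 0.05, "z": -0.01, "wx": 0, "wy": 0, "wz": 0, "hand": 0.6},
    {"x": 0.07, "y": 0.1, "z": -0.02, "wx": 0, "wy": 0, "wz": 0, "hand": 0.6},
    {"x": 0.105, "y": 0.15, "z": -0.03, "wx": 0, "wy": 0, "wz": 0, "hand": 0.6},
    {"x": 0.14, "y": 0.2, "z": -0.04, "wx": 0, "wy": 0, "wz": 0, "hand": 0.6},
    {"x": 0.175, "y": 0.25, "z": -0.05, "wx": 0, "wy": 0, "wz": 0, "hand": 0.6},
    {"x": 0.196, "y": 0.276, "z": -0.055, "wx": 0, "wy": 0, "wz": 0, "hand": 0.6},
    {"x": 0.196, "y": 0.276, "z": -0.055, "wx": 0, "wy": 0, "wz": 0, "hand": 0.6},
    {"x": 0.196, "y": 0.276, "z": -0.055, "wx": 0, "wy": 0, "wz": 0, "hand": 0.6}
  ]
}}

```text
time: 18.65
tool_pos: [0.3997, -0.2488, 0.2975]
tool_rot: [-3.141, 0.001, -1.006]
contact_force: [0.1, 0.0, -0.4]
opening: 0.0549
```

```bash
python3 - <<'E'
from h import *
im,p=snap('top','t12'); b,_=snap('scene','s12'); g=im.max(2); P=[]
for (u,v) in [(298,196),(366,207),(286,263),(354,275)]:
    w=g[v-9:v+10,u-9:u+10]<60; ys,xs=np.nonzero(w)
    if len(xs)<10: print('no post',u,v,len(xs)); continue
    X=ray(p,(xs.mean()+u-9,ys.mean()+v-9),.11); P.append(X[:2]); print(np.round(X,4),len(xs), np.degrees(np.arctan2(*(X[:2]-C)[::-1])))
cv2.imwrite('pics/c12.png',cv2.cvtColor(np.vstack([cv2.resize(im[170:300,215:470],(560,286),interpolation=2),cv2.resize(b[190:350,130:460],(560,300),interpolation=2)]),cv2.COLOR_RGB2BGR))
print(monitor.observe()['contact_force'])
E
```

```text
[0.7185 0.0227 0.11  ] 39 33.873081206206216
[ 0.6806 -0.1697  0.11  ] 42 -56.16528305397473
[0.5264 0.061  0.11  ] 30 123.70371825683132
[ 0.4879 -0.1318  0.11  ] 45 -146.22392949160422
[1.10614269 0.58572109 0.08446946]
```

View pics/c12.png

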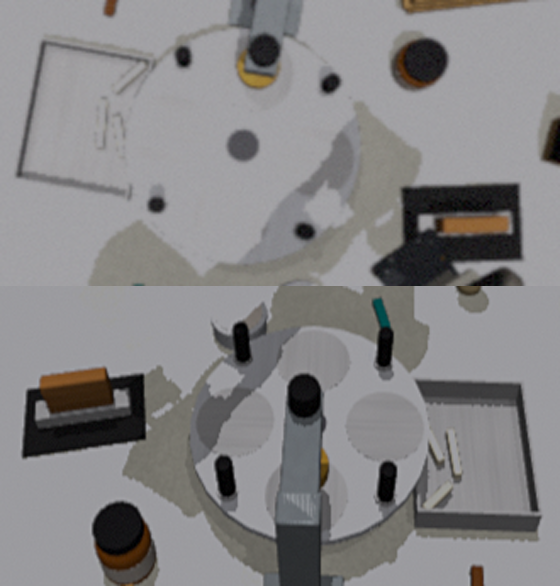

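Picture 12: the posts are back on the quarter-turn directions to 0.1°, the scraper is upright on the mat, and the dial turn laid the strips down in the tray. One is near the tray corner, so I'll check its position numerically, confirm that the dial turned, and check the bystanders.

```bash
python3 - <<'E'
from h import *
p=viewer.camera_params('top'); q=viewer.camera_params('scene')
Rt=np.array([[np.cos(A),np.sin(A)],[-np.sin(A),np.cos(A)]])
top=[(130,77),(101,122),(119,132)]; sc=[(437,495),(454,455),(435,448)]
for (u,v),(a,b) in zip(top,sc):
    for z in (.01,.03,.05): print(z,'top',np.round(Rt@(ray(p,(215+u*255/560,170+v*130/286),z)[:2]-C)-[0,.222],3),'scene',np.round(Rt@(ray(q,(130+a*330/560,190+(b-286)*160/300),z)[:2]-C)-[0,.222],3))
# change map for bystanders
d=cv2.absdiff(cv2.imread('pics/s12.png'),cv2.imread('pics/scene0.png')).max(2)
m=cv2.morphologyEx((d>50).astype(np.uint8),cv2.MORPH_OPEN,np.ones((3,3)))
n,_,st,ct=cv2.connectedComponentsWithStats(m)
print([(s[4],c.round().tolist()) for s,c in zip(st[1:],ct[1:]) if s[4]>25])
E
```

```text
0.01 top [ 0.071 -0.052] scene [ 0.063 -0.049]
0.03 top [ 0.068 -0.054] scene [ 0.075 -0.052]
0.05 top [ 0.066 -0.056] scene [ 0.087 -0.055]
0.01 top [ 0.001 -0.024] scene [ 0.003 -0.022]
0.03 top [-0.    -0.026] scene [ 0.017 -0.026]
0.05 top [-0.002 -0.028] scene [ 0.031 -0.029]
0.01 top [-0.009 -0.051] scene [-0.006 -0.048]
0.03 top [-0.01  -0.053] scene [ 0.007 -0.051]
0.05 top [-0.011 -0.055] scene [ 0.021 -0.054]
[(np.int32(534), [69.0, 7.0]), (np.int32(201), [192.0, 4.0]), (np.int32(130), [291.0, 2.0]), (np.int32(520), [361.0, 20.0]), (np.int32(153), [311.0, 15.0]), (np.int32(85), [57.0, 16.0]), (np.int32(304), [191.0, 31.0]), (np.int32(43), [163.0, 31.0]), (np.int32(3123), [92.0, 70.0]), (np.int32(1919), [363.0, 73.0]), (np.int32(102), [368.0, 37.0]), (np.int32(762), [189.0, 55.0]), (np.int32(88), [321.0, 48.0]), (np.int32(118), [272.0, 64.0]), (np.int32(28), [214.0, 60.0]), (np.int32(2850), [202.0, 102.0]), (np.int32(739), [336.0, 108.0]), (np.int32(253), [340.0, 142.0]), (np.int32(982), [321.0, 171.0]), (np.int32(4392), [193.0, 212.0]), (np.int32(86), [95.0, 189.0]), (np.int32(31), [156.0, 192.0]), (np.int32(32), [226.0, 197.0]), (np.int32(214), [254.0, 262.0]), (np.int32(83), [242.0, 288.0])]
```

```bash
python3 -c "
from h import *
print(robot.hand_in())"
```

```text
the job is handed in; nothing more can be done
None
```

The job is done and handed in at about 19 s of the 70 s allowed; hand-in reports no verdict.

**What I did:** I gripped the scraper, set its foot down behind the strips just above the dial plate, and pushed all three strips over the rim into the tray. Then I stood the scraper back on the mat. To turn the dial, I caged the near-right post loosely between the fingers and led it one quarter turn clockwise, then moved the arm clear.

**Last checks:**
- **Strips:** all three are in the tray, at about (0.07, -0.05), (0.00, -0.02) and (-0.01, -0.05) m in the tray frame. The top and scene views agree to within 8 mm at floor height, which fits strips lying on or near the floor.
- **Dial:** the posts sit within about 0.1° of the starting quarter-turn directions, so it is in a detent. The four posts look alike, so the images alone can't show which detent. I take it as one quarter turn because the fingers led the caged post along the full arc.
- **Scraper:** it stands upright near the middle of the mat.
- **Robot:** it touches nothing, and the contact force at the end was about 1 N.
- **Bystanders:** none looks shifted; comparing the before and after scene images showed changes mainly around the arm, its shadows, the scraper and the strips.

**Less clean:**
- My first move call was refused for missing keys, and the arm did not move.
- The end of the push showed about 12 N upward on the foot.
- The strips first leaned against the rim, and one lay down near the tray corner after the dial was turned.

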